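# Free the sprung filler cap of a hydraulic unit

### The job

Take the yellow filler cap off the red hydraulic tank: press it down against its spring until you feel it bottom, without forcing it, twist it anticlockwise about a sixth of a turn to free it from its catch, and lift it off. Set it down gently, upright on its foot, inside the blue tray and let go, leaving everything else on the bench where it is.

Things in the scene. Friction and masses are not known exactly. Their poses are not given: they have to be found in the camera images.
- cap_center (a point): The loose yellow filler cap (60 to 130 g, 64 mm tall); this point is on its axis half-way up, 32 mm above its foot. z is up along the cap; x runs along both its wing grip and its hidden lug bar. It starts locked in the filler, its x 57 to 63 degrees clockwise (seen from above) from the filler's x, the underside of its flange 17 mm above the collar.
- cap: The same cap, origin on its axis at its foot, same axes. Steel plug 36 mm in diameter, 32 mm tall, crossed at its foot (lowest 5 mm) by a lug bar 54 mm long (x) and 10 mm wide; above the plug a yellow flange disc 56 mm in diameter, 7 mm thick (32 to 39 mm above the foot).
- cap_wing (a point): Middle of the cap's upright wing grip, 19.5 mm above cap_center: 50 mm long (x), 12 mm thick (y), 25 mm tall (39 to 64 mm above the foot), standing on the flange. Pinch it across its thickness; finger ends can bear down on the flange beside it.
- filler (a point): Middle of the 40 mm round hole in the top of the square aluminium filler collar (72 mm wide) on the red tank, 164 mm above the table; fixed. z is up; x is the line of the two 15 mm slots in the collar's 10 mm roof through which the lug bar comes out once the cap's x lies along it: the slots allow about 6 degrees either way, and a turning stop comes about 3.5 degrees past the line.
- filler_catch (a point): On the filler axis at the underside of its roof (same axes), where the hidden catch tooth hangs that keeps the lugs from turning anticlockwise. The press needed to clear it is not measured and differs from unit to unit, 2.5 to 12.5 mm; a firm rubber-faced stop comes 2 mm after it is cleared: there the cap is free to turn, and must be held down while turning. The filler bears at most 25 N from the cap.
- filler_spring (a point): On the filler axis where the hidden spring plunger meets the locked cap's foot (same axes). It pushes the cap up with about 5 N at first and 0.3 N more per mm pressed, so under 10 N in all; a force that climbs steeply beyond that means the firm stop is reached.
- tank: The red oil tank of a hydraulic power unit, 280 by 200 mm, top at 130 mm above the table, with a grey motor (68 mm in diameter) lying across its top at +x, up to 205 mm high; fixed. Origin on the table under the tank's centre; the filler is at x = -70 mm, y = 0 in its frame, same axes.
- blue_tray: The empty blue plastic tray for the cap, 150 (x) by 130 (y) mm outside, 20 mm tall, walls 4 mm, floor about 4 mm thick; fixed. Origin under its centre, at table height.
- grey_tray: The same tray in grey, holding two steel sockets; not for the cap; fixed. Origin under its centre.
- wrench: Steel wrench lying on the table; a bystander. Origin under its middle.
- screwdriver: Screwdriver lying on the table; a bystander. Origin under its middle.
- tape: Roll of yellow tape, 100 mm in diameter, 45 mm tall, lying flat; a bystander. Origin at the centre of its underside.
- jar: Jar with a red lid, 70 mm in diameter, 90 mm tall; a bystander. Origin at the centre of its underside.
- spray: Spray can with a blue label, 60 mm in diameter, 190 mm tall; a bystander. Origin at the centre of its underside.
- hammer: Hammer lying on the table; a bystander. Origin under its middle.
- socket0: Steel socket, 28 mm in diameter, 30 mm tall, standing in the grey tray; a bystander. Origin at the centre of its underside.
- socket1: The other steel socket, same size, in the grey tray; a bystander. Origin at the centre of its underside.
Mind the look-alikes: they are no part of the job. What is shaped like the cap but orange or turquoise is not meant.

How it is judged:
By the outcome, as a careful person would: the job done as asked, in the order asked, and still so for the second after the job is handed in, with the robot touching nothing.
It also fails if it takes over 54 s, if anything falls off the work surface, if the arm or the gripper's body presses on something with over 40 N, if the wrist force passes 120 N, or if a joint passes its speed limit or range.

### The arm

A 6-joint arm with a two-finger parallel gripper is mounted at the origin on the work surface. World frame = base frame: x ahead of the robot, y to its left, z up, the work surface at z = 0. Lengths are in m, angles in degrees, forces in N, time in s.
With the tool pointing down it reaches from about 0.4 to 0.825 m from the base axis. Payload 7 kg.
Tool frame: the origin (TCP) lies at the very end of the fingers, on their centre line; the grasp point (between the pads) lies 19 mm behind it (ctrl.grip_point_offset is the distance from the TCP to the grasp point, in m); x points along the fingers, z is the direction in which the jaws open and shut, and the axes are right-handed (so a half turn about x gives the same grasp; the last joint's range is limited). The gripper opens to 88 mm and grips with 3 to 60 N. Pads are 19 mm wide; open, the fingers measure 130 mm over their backs; the gripper's body (78 mm by 193 mm) begins 47 mm behind the grasp point.
Start: joints at [16.507, 20.546, 0.682, 0, -70.136, -16.507], TCP at [0.675, -0, 0.199] pointing down, gripper open.
Joint ranges: [-176.03, 176.03], [-82.01, 121.73], [-58.28, 71.71], [-173.87, 95.51], [-174.79, -0.11], [-173.66, 173.66]. Speed limits (degrees/s): [136.94, 136.94, 172.46, 180, 180, 180].

### API

Orientations are given as [roll, pitch, yaw] about the fixed x, y, z axes, in that order (R = Rz(yaw) Ry(pitch) Rx(roll)).
In Python, from plant import get_obs, snapshot, calibration, close_job, ctrl gives the robot as it stands.
- The arm moves only by the tool move_arm, never from a script. Its argument "commands" is a list that holds one entry, the list of rows, each a list of 4 numbers: the shift along the tool's x, y, z in cm, then the turn about the tool's x in rad. In form: [[[dx, dy, dz, spin], ...]]. A call has 1 to 8 rows; each row shifts and turns the commanded pose from where the row before left it, along the tool's axes as they then stand; what a row does not reach is not made up. A row lasts 1/10 s, in which the tool goes at most 50 mm and 8.59 degrees, less where a joint would pass 70% of its speed; a pose out of reach is approached as far as the arm can. A call with a gripper value outside its range is refused whole. "jaw" is the finger opening in cm, from 0 to 8.76, set as the call begins (left out, the last holds). The fingers move at their own pace and stop on an object; the grip force is fixed at half the most. Time passes only in rows, so rows that do not move let the fingers close. It gives the time, the measured TCP pose, the force and the opening at its end, in the units of the state.
- get_obs(): the state, without advancing time (a new reading comes with each control period).
- snapshot(name): name is "scene" or "side" or "wrist"; returns (picture, depth): 420x560x3 uint8, red, green, blue; 420x560 float32, m along the optical axis (not along the pixel's ray), 0 where there is no reading.
- calibration(name): a dict with "mtx" (3x3 intrinsics, pixels), "T" (4x4, takes a point from camera to world coordinates); the wrist camera has in their place "tool_from_camera" (4x4, takes a point from camera to tool coordinates, whose origin is the TCP and whose axes are the tool frame's). Camera axes: x right, y up, looking along -z (the intrinsics and any distortion apply to the point x, -y, -z); pixel columns grow to the right and rows downward; lengths in m; the calibration is good to about 2 mm. A picture is of the moment at which its call begins: read the wrist's pose just before it. calibration takes no time and is no camera call.
- close_job(): hands the job in, once; it reports no verdict.
The state is a dict: "clock": time; "joint_pos": joint angles; "qvel": joint speeds; "tau": joint torques, N m; "tool_pos": TCP position; "orientation": TCP orientation; "force": force on the tool from outside, world axes, zero at the start; "moment": the same for the moment, N m; "opening": finger opening in m.
Only numpy, scipy, OpenCV 4.12 (cv2) and the standard library are available. Lean on these libraries where they do the work, as an engineer would, in place of code of your own. Each camera call takes 0.05 s, during which the arm holds its last target. There are 200 camera calls.

## Working session

There is one attempt and no reset: what is moved stays moved. The work goes in short steps, Python scripts to look and compute and a tool call to move; the robot and the scene stay as the last step left them, time stands still between calls to the robot, and variables do not carry over. Pictures are saved under pics/ and viewed, about 8 in all and at most 12, crops included, and the job is handed in when it is done.

Besides the shell and the picture viewer there is one more tool, called as name(argument=value, ...), one argument or row to a line, values as JSON. move_arm: Moves the arm, as the interface text tells. Its arguments: {"type":"object","properties":{"commands":{"type":"array"},"jaw":{"type":"number"}},"required":["commands"]}

```bash
mkdir -p pics; ls; cat > h.py <<'E'
import numpy as np, cv2
from plant import get_obs, snapshot, calibration, close_job, ctrl
from scipy.spatial.transform import Rotation as R
def Ttool(o):
    T=np.eye(4); T[:3,:3]=R.from_euler('xyz',o['orientation'],degrees=True).as_matrix(); T[:3,3]=o['tool_pos']; return T
def look(name):
    o=get_obs(); p,d=snapshot(name); c=calibration(name)
    T=c['T'] if 'T' in c else Ttool(o)@c['tool_from_camera']
    return p,d,np.array(c['mtx']),np.array(T),c
def world(d,K,T):
    v,u=np.indices(d.shape); P=np.stack([(u-K[0,2])/K[0,0]*d,-(v-K[1,2])/K[1,1]*d,-d],-1)
    return P@T[:3,:3].T+T[:3,3]
def save(n,p): cv2.imwrite('pics/'+n,p[:,:,::-1])
E
python3 - <<'E'
from h import *
print(get_obs()); 
for n in ('scene','side','wrist'):
    p,d,K,T,c=look(n); save(n+'0.png',p); np.savez('/tmp/'+n,p=p,d=d,K=K,T=T); print(n,[k for k in c],T.round(3).tolist())
    if 'dist' in str(c.keys()): print(c)
E
```

```text
pics
{'clock': 0.0, 'joint_pos': array([ 1.65080714e+01,  2.05910635e+01,  6.33281975e-01, -1.96539561e-02,
       -7.01368155e+01, -1.65080974e+01]), 'qvel': array([-0.00158681, -0.02301245,  0.00244782, -0.07564771, -0.0318323 ,
       -0.02692313]), 'tau': array([-8.00930356e-04, -5.82726967e+01,  2.93058443e+01,  6.99745238e+00,
        6.93249181e-03, -2.06530804e-04]), 'tool_pos': array([ 6.74454400e-01, -2.36646129e-05,  1.98224664e-01]), 'orientation': array([   5.45813102,   89.90361497, -174.54858813]), 'force': array([-0.23545778,  0.08859664, -0.03712238]), 'moment': array([ 0.01545109, -0.06198323, -0.00746011]), 'opening': 0.08772338703208626}
scene ['mtx', 'T'] [[0.651, -0.642, 0.404, 0.925], [0.759, 0.55, -0.348, -0.305], [0.001, 0.533, 0.846, 0.999], [0.0, 0.0, 0.0, 1.0]]
side ['mtx', 'T'] [[0.805, 0.288, -0.519, -0.093], [-0.593, 0.427, -0.683, -0.792], [0.025, 0.857, 0.514, 0.767], [0.0, 0.0, 0.0, 1.0]]
wrist ['mtx', 'tool_from_camera'] [[-1.0, -0.0, 0.002, 0.674], [-0.0, -0.967, -0.255, -0.069], [0.002, -0.255, 0.967, 0.384], [0.0, 0.0, 0.0, 1.0]]
```

View pics/scene0.png

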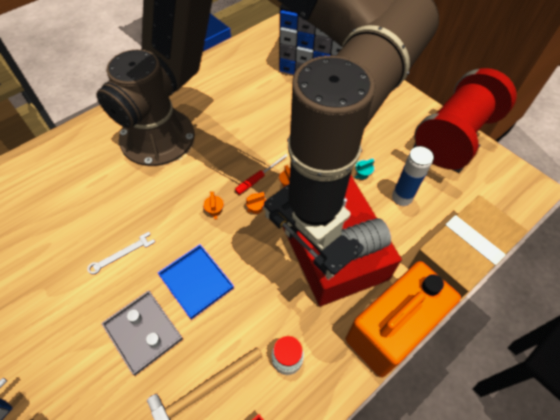

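View pics/wrist0.png

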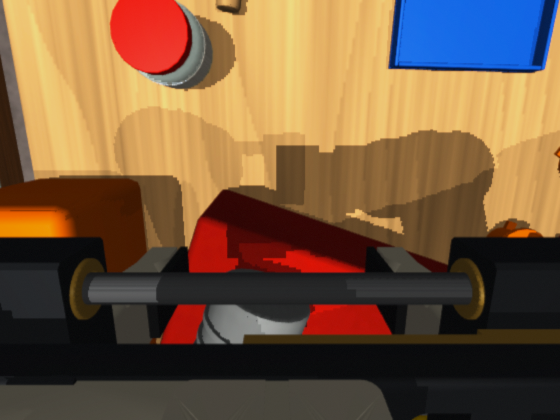

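Scene: tank with motor at (345,245), cap hidden behind the arm; orange look-alikes at (213,204), (256,202), (287,178), turquoise at (365,168); blue tray (196,281). Wrist: motor right below the fingers; blue tray top right. I'll check the side view for the yellow cap.

View pics/side0.png

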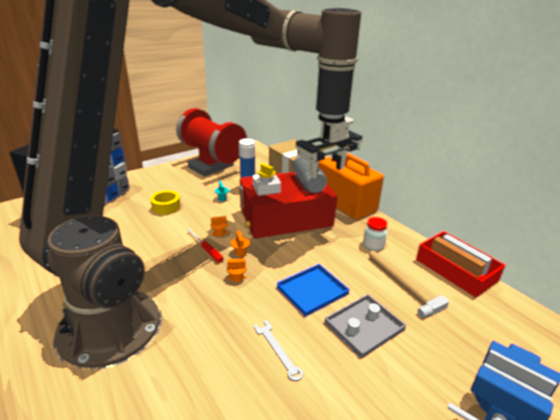

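```bash
python3 - <<'E'
from h import *
for n in ('scene','side','wrist'):
    z=np.load('/tmp/'+n+'.npz'); p,d=z['p'],z['d']; W=world(d,z['K'],z['T']); hsv=cv2.cvtColor(p,cv2.COLOR_RGB2HSV)
    for nm,lo,hi in (('yellow',(22,120,70),(34,255,255)),('blue',(108,150,60),(125,255,255)),('red',(0,200,50),(4,255,255))):
        m=cv2.inRange(hsv,lo,hi)&((d>0)*255).astype(np.uint8)
        k,l,s,c=cv2.connectedComponentsWithStats(m)
        for i in range(1,k):
            if s[i,4]>60:
                q=W[l==i]; print(n,nm,c[i].round(),s[i,4],np.median(q,0).round(3),np.percentile(q,3,0).round(3),np.percentile(q,97,0).round(3))
E
```

```text
scene yellow [257.  85.] 150 [ 0.019  0.384 -0.001] [ 0.009  0.32  -0.006] [0.03  0.478 0.004]
scene yellow [ 93. 179.] 239 [ 0.019 -0.238 -0.   ] [ 0.01  -0.307 -0.004] [ 0.029 -0.14   0.003]
scene yellow [175. 173.] 281 [ 0.156 -0.033 -0.   ] [ 0.143 -0.116 -0.004] [0.171 0.033 0.003]
scene yellow [498. 182.] 140 [ 0.8    0.665 -0.002] [ 0.788  0.595 -0.005] [0.808 0.753 0.002]
scene yellow [390. 212.] 148 [ 0.661  0.345 -0.001] [ 0.649  0.317 -0.004] [0.68  0.37  0.003]
scene yellow [168. 220.] 68 [ 0.28  -0.142 -0.   ] [ 0.273 -0.175 -0.005] [ 0.285 -0.109  0.002]
scene yellow [ 96. 283.] 1017 [ 0.321 -0.388 -0.   ] [ 0.301 -0.511 -0.004] [ 0.339 -0.254  0.003]
scene yellow [225. 347.] 588 [ 0.658 -0.245 -0.001] [ 0.65  -0.322 -0.004] [ 0.669 -0.101  0.002]
scene yellow [194. 323.] 79 [ 0.564 -0.254 -0.001] [ 0.56  -0.286 -0.004] [ 0.568 -0.215  0.003]
scene yellow [ 89. 358.] 309 [ 0.476 -0.479 -0.   ] [ 0.469 -0.538 -0.003] [ 0.485 -0.433  0.003]
scene blue [289.  18.] 240 [0.046 0.506 0.217] [0.022 0.491 0.186] [0.069 0.52  0.232]
scene blue [215.  32.] 502 [-0.874  0.819 -0.4
[... 6473 characters left out ...]
9 -0.142 -0.   ] [ 0.915 -0.178 -0.002] [ 0.922 -0.102  0.002]
wrist yellow [134.  81.] 96 [ 0.823 -0.112  0.   ] [ 0.821 -0.122 -0.001] [ 0.826 -0.101  0.001]
wrist blue [473.  34.] 10933 [ 0.475 -0.156  0.004] [ 0.409 -0.185  0.003] [ 0.556 -0.123  0.02 ]
wrist red [151.  34.] 4917 [ 0.771 -0.136  0.09 ] [ 0.745 -0.158  0.084] [ 0.799 -0.111  0.091]
wrist red [274. 246.] 8179 [0.675 0.032 0.129] [0.595 0.005 0.029] [0.737 0.048 0.131]
wrist red [428. 263.] 213 [0.51  0.077 0.039] [0.49  0.073 0.022] [0.523 0.084 0.06 ]
wrist red [183. 325.] 1251 [0.751 0.095 0.13 ] [0.735 0.077 0.128] [0.768 0.112 0.132]
wrist red [346. 320.] 2234 [0.616 0.091 0.13 ] [0.584 0.077 0.129] [0.646 0.103 0.132]
```

Yellow cap on its aluminium collar at side (266,170), world about (0.567, 0.16, 0.2). It is the only yellow wing cap: the orange ones at side (219,225), (239,243), (236,270) and the turquoise at (221,190) stand on the table, and the tape roll is at (165,203). I'll go above and take a close look.

move_arm(
  commands=[
    [[-3.5,0,0,0],[-3.5,0,0,0],[0,-4.2,2.1,0],[0,-4.2,2.1,0],[0,-4.2,2.1,0],[0,-4.2,2.1,0],[0,-4.2,2.1,0],[0,0,0,0]],
  ],
)

```text
clock: 0.95
tool_pos: [0.5678, 0.2142, 0.2691]
orientation: [-75.5, 89.9, 104.7]
force: [-0.0, -0.3, -0.9]
opening: 0.0877
```

```bash
python3 - <<'E'
from h import *
p,d,K,T,c=look('wrist'); save('wrist1.png',p); W=world(d,K,T); np.savez('/tmp/w1',p=p,d=d,K=K,T=T)
o=get_obs(); print(o['tool_pos'],o['orientation'],o['joint_pos'])
hsv=cv2.cvtColor(p,cv2.COLOR_RGB2HSV)
y=cv2.inRange(hsv,(22,120,60),(34,255,255))>0
near=np.hypot(W[...,0]-.567,W[...,1]-.16)<.06
def rep(n,m):
    q=W[m][:,:2]
    if len(q)<10: print(n,len(q));return
    r=cv2.minAreaRect((q*1000).astype(np.float32)); print(n,len(q),r,np.median(W[m][:,2]))
rep('wing',near&(W[...,2]>.225)&(W[...,2]<.26)&y)
rep('flange',near&(W[...,2]>.176)&(W[...,2]<.205)&y)
cm=(W[...,2]>.158)&(W[...,2]<.17)&near
rep('collar',cm)
rep('tank',(abs(W[...,2]-.13)<.004)&(hsv[...,0]<6)&(hsv[...,1]>180))
print(np.histogram(W[near][:,2],bins=np.arange(.12,.27,.005)))
E
```

```text
[0.56868451 0.21243279 0.26914703] [-53.86525942  89.98346622 126.37056321] [ 3.88895159e+01  1.21131120e+01 -1.91328426e+00 -1.70254871e-02
 -7.59728776e+01 -3.86495667e+01]
wing 0
flange 2856 ((568.8446655273438, 162.84999084472656), (54.121299743652344, 53.53986740112305), 0.3958386480808258) 0.1882251160996238
collar 3403 ((569.1177368164062, 162.73385620117188), (72.27284240722656, 72.11548614501953), 70.70487976074219) 0.16419409166087323
tank 36465 ((608.8497924804688, 148.72360229492188), (197.00839233398438, 222.95204162597656), 70.55461120605469) 0.130129182578406
(array([   0, 2349, 3488,    0,    0,    0,    1,    2, 2961,  441,    0,
          0,    0, 2909,   13,    0,    0,    2, 1215,    2,    0,    0,
          0,    0,    0,    0,    0,    0,    0,    0]), array([0.12 , 0.125, 0.13 , 0.135, 0.14 , 0.145, 0.15 , 0.155, 0.16 ,
       0.165, 0.17 , 0.175, 0.18 , 0.185, 0.19 , 0.195, 0.2  , 0.205,
       0.21 , 0.215, 0.22 , 0.225, 0.23 , 0.235, 0.24 , 0.245, 0.25 ,
       0.255, 0.26 , 0.265, 0.27 ]))
```

View pics/wrist1.png

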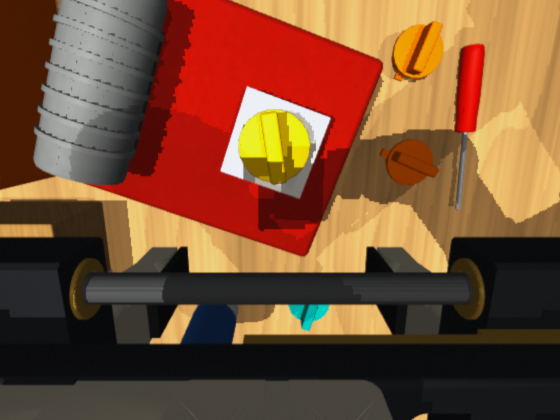

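Wrist view: the yellow cap at (274,147) on the white collar on the red tank, wing nearly vertical in the picture; the motor at (95,90). Orange look-alikes at (418,52), (410,162), turquoise at (309,310) are on the table: not meant. Choice confirmed. Now measuring the wing and filler direction.

```bash
python3 - <<'E'
from h import *
z=np.load('/tmp/w1.npz'); p,d=z['p'],z['d']; W=world(d,z['K'],z['T'])
near=np.hypot(W[...,0]-.567,W[...,1]-.16)<.06
def ax(m,n):
    q=W[m][:,:2]; r=cv2.minAreaRect((q*1000).astype(np.float32)); c=q.mean(0); u=np.linalg.svd(q-c,full_matrices=False)[2][0]
    print(n,r,c.round(4),np.degrees(np.arctan2(u[1],u[0]))%180)
ax(near&(abs(W[...,2]-.2125)<.004),'wing')
mo=(W[...,2]>.145)&(abs(W[...,0]-.7)<.13)&(W[...,2]<.21)&(p.std(-1)<12)&(np.hypot(W[...,0]-.567,W[...,1]-.16)>.07); v,u=np.nonzero(mo); ax(mo,'motor'); 
z=np.load('/tmp/wrist.npz'); p,d=z['p'],z['d']; W=world(d,z['K'],z['T'])
z=np.load('/tmp/scene.npz'); p,d=z['p'],z['d']; W=world(d,z['K'],z['T'])
hsv=cv2.cvtColor(p,cv2.COLOR_RGB2HSV); m=cv2.inRange(hsv,(105,120,40),(128,255,255))>0
m&=(np.hypot(W[...,0]-.48,W[...,1]+.19)<.15)&(W[...,2]>-.01)&(W[...,2]<.03); ax(m,'tray'); print(W[m].min(0),W[m].max(0))
print(ctrl.grip_point_offset, [a for a in dir(ctrl) if a[0]!='_'])
E
```

```text
wing ((569.1615600585938, 162.71170043945312), (12.000773429870605, 49.861968994140625), 8.74685287475586) [0.5692 0.1619] 98.64458353806505
motor ((704.9581909179688, 115.48524475097656), (147.39869689941406, 71.4877700805664), 70.57217407226562) [0.6962 0.1224] 66.72297055238944
tray ((482.0723876953125, -188.25701904296875), (126.75814056396484, 151.1424560546875), 88.70467376708984) [ 0.48   -0.1881] 177.40543250647394
[ 0.4064701  -0.2531296  -0.00328519] [ 0.5584511  -0.12369877  0.02437672]
0.0188 ['PlanningError', 'grip_point_offset']
```

move_arm(
  commands=[
    [[0,0,0,-0.076],[0,0,0,-0.076],[0,0,0,0],[0,0,0,0],[0,0,0,0],[0,0,0,0]],
  ],
  jaw=4.5,
)

```text
clock: 1.6
tool_pos: [0.5701, 0.2096, 0.2691]
orientation: [18.5, 90.0, -152.9]
force: [0.0, 0.4, -0.7]
opening: 0.0474
```

```bash
cat > m.py <<'E'
from h import *
p,d,K,T,c=look('wrist'); W=world(d,K,T); o=get_obs(); A=Ttool(o)
print(o['tool_pos'],'jaw dir',np.degrees(np.arctan2(A[1,2],A[0,2])),A[:3,0])
near=np.hypot(W[...,0]-.567,W[...,1]-.16)<.06
def ax(m,n):
    q=W[m][:,:2]; r=cv2.minAreaRect((q*1000).astype(np.float32)); c=q.mean(0); u=np.linalg.svd(q-c,full_matrices=False)[2][0]
    print(n,r,c.round(4),np.degrees(np.arctan2(u[1],u[0]))%180,np.median(W[m][:,2]))
    return r
r=ax(near&(abs(W[...,2]-.2125)<.004),'wing'); ax(near&(abs(W[...,2]-.164)<.004),'collar'); ax(near&(abs(W[...,2]-.188)<.004),'flange')
g=np.array([r[0][0]/1000,r[0][1]/1000,.2])-A[:3,3]; print('shift tool cm',(A[:3,:3].T@g*100).round(2))
E
python3 m.py
```

```text
[0.57007677 0.20971002 0.26912973] jaw dir -171.3585476288557 [-6.37376711e-05 -5.94014222e-05 -9.99999996e-01]
wing ((569.0086059570312, 162.70095825195312), (11.756810188293457, 48.78650665283203), 8.674715995788574) [0.5693 0.1621] 98.81188454196169 0.21304754796313474
collar ((569.1187133789062, 162.80471801757812), (72.15361785888672, 72.1850357055664), 70.67876434326172) [0.5703 0.1583] 18.714884107727045 0.16421491817603462
flange ((569.1939697265625, 162.09237670898438), (55.11658477783203, 53.932373046875), 12.671381950378418) [0.5697 0.1616] 8.870361576869556 0.18819421025370556
shift tool cm [6.91 4.63 0.81]
```

move_arm(
  commands=[
    [[0,2.3,0.4,0],[0,2.33,0.41,0],[0,0,0,0],[2.5,0,0,0],[2.5,0,0,0],[2.0,0,0,0],[0.5,0,0,0],[0,0,0,0]],
  ],
)

```text
clock: 2.45
tool_pos: [0.5688, 0.163, 0.1937]
orientation: [31.6, 89.9, -139.7]
force: [-0.7, -0.3, 0.1]
opening: 0.0453
```

move_arm(
  commands=[
    [[0,0,0,0],[0.1,0,0,0],[0.1,0,0,0],[0,0,0,0]],
  ],
)

```text
clock: 2.85
tool_pos: [0.5691, 0.1631, 0.1925]
orientation: [-152.4, 90.0, 36.3]
force: [0.7, 0.2, 0.2]
opening: 0.0445
```

```bash
python3 - <<'E'
from h import *
p,d,*_=look('wrist'); s,*_=look('side'); a=cv2.resize(s[130:220,220:340],(640,480)); save('near.png',np.hstack([cv2.resize(p,(400,300)),cv2.resize(a,(400,300))])); print(get_obs())
E
```

```text
{'clock': 2.95, 'joint_pos': array([ 3.48917543e+01,  1.30322389e+01, -1.07620820e+01,  1.73028332e-03,
       -6.61829865e+01, -2.61869046e+01]), 'qvel': array([ 0.01633364,  0.11503599, -0.06515334, -0.00980107,  0.02151988,
        0.0433189 ]), 'tau': array([ 9.19815648e-03, -4.71128869e+01,  2.85250103e+01,  6.80771649e+00,
        1.26233404e-03, -7.21940360e-04]), 'tool_pos': array([0.56906655, 0.16301527, 0.19242757]), 'orientation': array([-157.80402713,   89.97725229,   30.901521  ]), 'force': array([ 0.04978706, -0.00767512, -0.40630201]), 'moment': array([-0.07272782,  0.06372063,  0.00451338]), 'opening': 0.0451610089964724}
```

View pics/near.png

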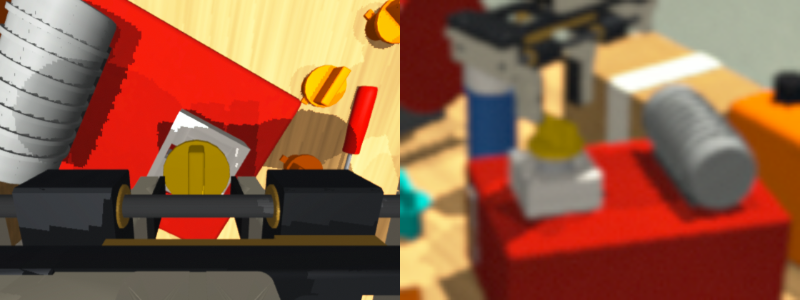

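Left: the wing lies centred between the fingers (pixel ~200 vs. fingers 148/247); right: gripper over the cap. Narrow the jaws and feel for the flange.

move_arm(
  commands=[
    [[0,0,0,0],[0,0,0,0],[0.1,0,0,0],[0.1,0,0,0],[0.1,0,0,0],[0,0,0,0]],
  ],
  jaw=2.0,
)

```text
clock: 3.55
tool_pos: [0.5689, 0.1629, 0.1889]
orientation: [15.6, 90.0, -155.7]
force: [0.1, -0.4, 0.2]
opening: 0.0201
```

move_arm(
  commands=[
    [[0.05,0,0,0],[0.05,0,0,0],[0,0,0,0]],
  ],
)

```text
clock: 3.85
tool_pos: [0.569, 0.163, 0.1881]
orientation: [11.0, 90.0, -160.3]
force: [-0.2, 0.4, 0.5]
opening: 0.0199
```

move_arm(
  commands=[
    [[0,0,0,0],[0,0,0,0],[0,0,0,0],[0,0,0,0]],
  ],
  jaw=0.6,
)

```text
clock: 4.25
tool_pos: [0.569, 0.163, 0.1882]
orientation: [50.9, 90.0, -120.4]
force: [0.8, -0.0, 0.2]
opening: 0.0061
```

move_arm(
  commands=[
    [[0.1,0,0,0],[0,0,0,0]],
  ],
)

```text
clock: 4.45
tool_pos: [0.5689, 0.163, 0.187]
orientation: [0.9, 90.0, -170.4]
force: [-0.1, -0.3, -1.1]
opening: 0.006
```

move_arm(
  commands=[
    [[0.1,0,0,0],[0,0,0,0]],
  ],
)

```text
clock: 4.65
tool_pos: [0.569, 0.163, 0.1861]
orientation: [32.7, 90.0, -138.6]
force: [-0.5, -0.2, 0.4]
opening: 0.0057
```

Opening of 6 mm on a 12 mm wing with no force: something is off. Stop and look.

```bash
python3 - <<'E'
from h import *
o=get_obs(); print(o['clock'],o['tool_pos'],o['opening'],o['force'])
out=[]
for n in('side','scene'):
    p,d,K,T,c=look(n)
    for P in ((*o['tool_pos'][:2],o['tool_pos'][2]),(.569,.1627,.213)):
        q=np.linalg.inv(T)@np.array([*P,1]); u=K@np.array([q[0],-q[1],-q[2]])/-q[2]; print(n,u[:2])
    u=u[:2].astype(int); out.append(cv2.resize(p[u[1]-55:u[1]+55,u[0]-55:u[0]+55],(400,400),interpolation=cv2.INTER_CUBIC))
save('check.png',np.hstack(out))
E
```

```text
4.65 [0.56897986 0.16298047 0.18608115] 0.005678128063107722 [-0.49369758 -0.1624468   0.40685396]
side [265.84941171 172.98807457]
side [265.95935928 165.31508225]
scene [327.01729923 187.09371182]
scene [328.15987958 180.43187694]
```

View pics/check.png

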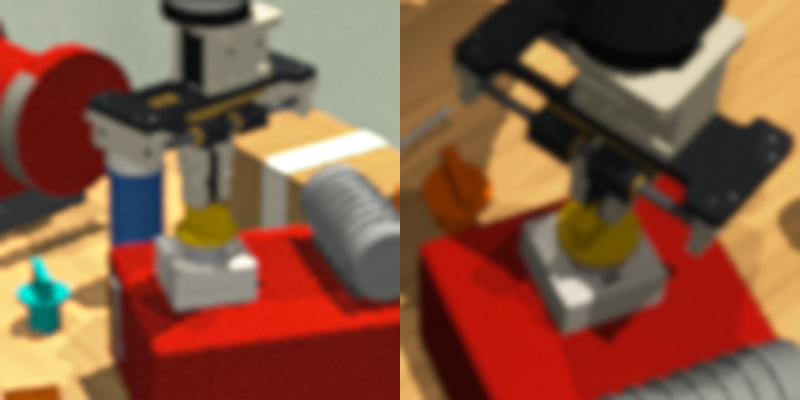

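```bash
python3 - <<'E'
from h import *
o=get_obs(); A=Ttool(o)
for n in('side','scene'):
    p,d,K,T,c=look(n); W=world(d,K,T); hsv=cv2.cvtColor(p,cv2.COLOR_RGB2HSV)
    nr=(np.hypot(W[...,0]-.569,W[...,1]-.163)<.075)&(W[...,2]>.15)&(d>0)
    ye=nr&(hsv[...,0]>20)&(hsv[...,0]<35)&(hsv[...,1]>150)
    f=nr&~ye&(W[...,2]>.175)&(W[...,2]<.26)
    print(n,'yellow',W[ye].min(0).round(3),W[ye].max(0).round(3))
    for z in np.arange(.175,.26,.008):
        m=f&(abs(W[...,2]-z-.004)<.004); 
        if m.sum(): print('%.3f'%z,m.sum(),W[m].min(0).round(3),W[m].max(0).round(3))
p,d,K,T,c=look('wrist'); W=world(d,K,T); save('w3.png',p)
m=(np.hypot(W[...,0]-.569,W[...,1]-.163)<.04)&(W[...,2]>.17)&(d>0)
for z in np.arange(.175,.26,.008):
    k=m&(abs(W[...,2]-z-.004)<.004)
    if k.sum(): print('w %.3f'%z,k.sum(),W[k].min(0).round(3),W[k].max(0).round(3),p[k].mean(0).round())
E
```

```text
side yellow [0.527 0.132 0.182] [0.593 0.185 0.313]
0.175 9 [0.545 0.145 0.175] [0.568 0.155 0.182]
0.183 12 [0.542 0.136 0.184] [0.585 0.187 0.19 ]
0.191 1 [0.559 0.181 0.195] [0.559 0.181 0.195]
0.199 5 [0.559 0.167 0.199] [0.565 0.185 0.206]
0.207 4 [0.559 0.157 0.208] [0.569 0.176 0.214]
0.215 26 [0.546 0.153 0.215] [0.587 0.168 0.222]
0.223 34 [0.547 0.147 0.223] [0.589 0.171 0.231]
0.231 33 [0.546 0.148 0.231] [0.588 0.171 0.239]
0.239 29 [0.545 0.148 0.239] [0.588 0.17  0.247]
0.247 32 [0.544 0.148 0.247] [0.591 0.173 0.255]
0.255 26 [0.543 0.146 0.255] [0.591 0.169 0.26 ]
scene yellow [0.544 0.134 0.182] [0.598 0.184 0.223]
0.175 9 [0.565 0.136 0.177] [0.598 0.185 0.183]
0.183 26 [0.544 0.136 0.184] [0.597 0.188 0.189]
0.207 3 [0.555 0.15  0.214] [0.58  0.161 0.215]
0.215 22 [0.552 0.148 0.216] [0.588 0.174 0.223]
0.223 41 [0.554 0.148 0.223] [0.589 0.173 0.231]
0.231 27 [0.552 0.148 0.231] [0.59  0.156 0.239]
0.239 16 [0.551 0.149 0.239] [0.586 0.154 0.246]
0.247 10 [0.552 0.148 0.248] [0.562 0.15  0.255]
0.255 2 [0.556 0.149 0.258] [0.56  0.149 0.258]
w 0.175 13 [0.547 0.135 0.182] [0.594 0.151 0.183] [138. 126.  99.]
w 0.183 2306 [0.544 0.135 0.183] [0.597 0.164 0.191] [162. 129.   4.]
w 0.191 76 [0.567 0.137 0.192] [0.578 0.141 0.199] [111.  87.   0.]
w 0.199 89 [0.567 0.137 0.199] [0.578 0.141 0.207] [107.  84.   0.]
w 0.207 1180 [0.561 0.137 0.207] [0.578 0.187 0.215] [154. 121.   1.]
w 0.215 212 [0.558 0.149 0.215] [0.581 0.164 0.223] [66. 59. 35.]
w 0.223 237 [0.558 0.149 0.223] [0.581 0.155 0.231] [61. 59. 52.]
w 0.231 295 [0.559 0.149 0.231] [0.58  0.159 0.239] [64. 62. 54.]
w 0.239 120 [0.561 0.149 0.239] [0.578 0.169 0.247] [40. 38. 33.]
w 0.247 32 [0.562 0.15  0.247] [0.57  0.172 0.25 ] [101.  25.  18.]
w 0.255 657 [0.56  0.156 0.258] [0.575 0.171 0.263] [30. 28. 28.]
```

View pics/w3.png

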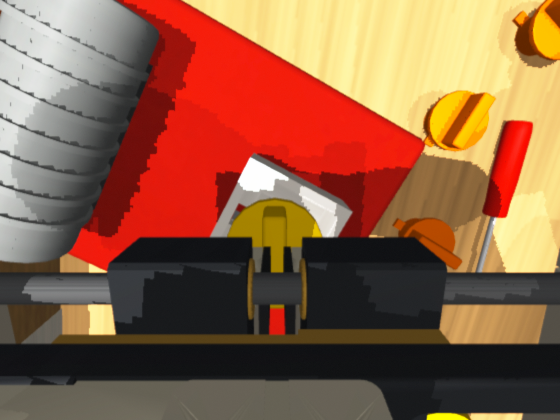

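Fingertips appear at z≈0.215, just on top of the wing, though the reported TCP is at 0.186. I'll check that against the free-standing fingers in the very first pictures.

```bash
python3 - <<'E'
from h import *
for n,t in (('side',(.6745,0,.1982)),('scene',(.6745,0,.1982))):
    z=np.load('/tmp/'+n+'.npz'); W=world(z['d'],z['K'],z['T']); p=z['p']
    for s in(-1,1):
        m=(abs((W[...,0]-t[0])*s-.055)<.014)&(abs(W[...,1]-t[1])<.025)&(W[...,2]>.2)&(W[...,2]<.36)
        h=np.histogram(W[m][:,2],np.arange(.2,.36,.01))[0]; print(n,s,m.sum(),h, W[m].min(0) if m.any() else '')
z=np.load('/tmp/w1.npz'); W=world(z['d'],z['K'],z['T'])
for s in(-1,1):
    m=(abs((W[...,0]-.569)*s-.055)<.014)&(abs(W[...,1]-.212)<.03)&(W[...,2]>.25)
    print('wrist, rel TCP z',np.histogram(W[m][:,2]-.269,np.arange(-.02,.12,.01))[0])
E
```

```text
side -1 189 [ 0  0  3 25 23 29 28 23  0  0  0  7 15 36  0] [ 0.60568415 -0.0249588   0.22730071]
side 1 268 [ 0  0  7 26 26 23 29 32 18 18 22 27  8 20  6] [ 0.7155319  -0.02470935  0.2256179 ]
scene -1 241 [ 0  0  5 24 17  5  5 14  4  4  7 81 14 61  0] [ 0.60552952 -0.024952    0.22676078]
scene 1 414 [  0   0   0   0   0   0   0   0   0   0   0  11   0 296  58] [ 0.71607238 -0.0249765   0.31361737]
wrist, rel TCP z [  0   0   0   0  46 340 456 434 218 646 427 583 868]
wrist, rel TCP z [  0   0   0   0  52 338 464 424 215 763 569 722 964]
```

Confirmed: the real finger ends sit about 28 mm above the reported TCP, in all three cameras. So flange contact is expected at a reported TCP z of about 0.160. Nothing has been disturbed. Reopen, go lower and feel.

move_arm(
  commands=[
    [[-0.2,0,0,0],[0,0,0,0],[0,0,0,0],[0,0,0,0]],
  ],
  jaw=2.6,
)

```text
clock: 5.3
tool_pos: [0.569, 0.163, 0.1882]
orientation: [-112.7, 90.0, 76.0]
force: [-0.9, -0.4, -0.2]
opening: 0.0251
```

move_arm(
  commands=[
    [[0.4,0,0,0],[0.4,0,0,0],[0.2,0,0,0],[0,0,0,0]],
  ],
)

```text
clock: 5.7
tool_pos: [0.5687, 0.1628, 0.1775]
orientation: [22.4, 89.9, -148.9]
force: [0.4, 0.3, -0.7]
opening: 0.0261
```

move_arm(
  commands=[
    [[0.4,0,0,0],[0.4,0,0,0],[0.2,0,0,0],[0.15,0,0,0],[0,0,0,0]],
  ],
)

```text
clock: 6.2
tool_pos: [0.5689, 0.1629, 0.1664]
orientation: [24.0, 90.0, -147.3]
force: [-0.1, 0.5, 0.2]
opening: 0.0259
```

move_arm(
  commands=[
    [[0.1,0,0,0],[0.1,0,0,0],[0.1,0,0,0],[0,0,0,0]],
  ],
)

```text
clock: 6.6
tool_pos: [0.5689, 0.163, 0.1635]
orientation: [15.6, 90.0, -155.7]
force: [-0.4, -0.2, -0.3]
opening: 0.0259
```

move_arm(
  commands=[
    [[0.1,0,0,0],[0,0,0,0]],
  ],
)

```text
clock: 6.8
tool_pos: [0.5689, 0.163, 0.1625]
orientation: [14.2, 90.0, -157.1]
force: [0.8, 0.4, 0.5]
opening: 0.026
```

move_arm(
  commands=[
    [[0.1,0,0,0],[0,0,0,0]],
  ],
)

```text
clock: 7.0
tool_pos: [0.5689, 0.163, 0.1615]
orientation: [17.0, 90.0, -154.3]
force: [-0.3, 0.9, -0.8]
opening: 0.026
```

move_arm(
  commands=[
    [[0.1,0,0,0],[0,0,0,0]],
  ],
)

```text
clock: 7.2
tool_pos: [0.5691, 0.163, 0.161]
orientation: [176.8, 90.0, 5.5]
force: [-1.1, 0.5, 3.7]
opening: 0.0261
```

move_arm(
  commands=[
    [[0.1,0,0,0],[0,0,0,0]],
  ],
)

```text
clock: 7.4
tool_pos: [0.5691, 0.163, 0.1599]
orientation: [-172.6, 90.0, 16.2]
force: [-1.9, -1.3, 3.7]
opening: 0.026
```

Flange felt at 0.161. Close on the wing.

move_arm(
  commands=[
    [[0,0,0,0],[0,0,0,0],[0,0,0,0],[0,0,0,0],[0,0,0,0]],
  ],
  jaw=0.6,
)

```text
clock: 7.9
tool_pos: [0.5696, 0.1633, 0.16]
orientation: [-165.3, 89.9, 23.4]
force: [2.3, -0.3, 3.5]
opening: 0.0116
```

move_arm(
  commands=[
    [[0.1,0,0,0],[0,0,0,0]],
  ],
)

```text
clock: 8.1
tool_pos: [0.5692, 0.1632, 0.1587]
orientation: [-155.7, 90.0, 33.0]
force: [1.9, 1.1, 4.1]
opening: 0.0119
```

move_arm(
  commands=[
    [[0.1,0,0,0],[0,0,0,0]],
  ],
)

```text
clock: 8.3
tool_pos: [0.5691, 0.1631, 0.1576]
orientation: [-148.8, 90.0, 39.9]
force: [2.5, 1.5, 4.8]
opening: 0.0117
```

move_arm(
  commands=[
    [[0.1,0,0,0],[0,0,0,0]],
  ],
)

```text
clock: 8.5
tool_pos: [0.5691, 0.1631, 0.1566]
orientation: [-153.0, 90.0, 35.7]
force: [1.5, 1.0, 5.5]
opening: 0.0119
```

move_arm(
  commands=[
    [[0.05,0,0,0],[0,0,0,0]],
  ],
)

```text
clock: 8.7
tool_pos: [0.569, 0.1631, 0.1562]
orientation: [-147.7, 90.0, 41.0]
force: [2.3, 1.7, 5.0]
opening: 0.0119
```

move_arm(
  commands=[
    [[0.1,0,0,0],[0,0,0,0]],
  ],
)

```text
clock: 8.9
tool_pos: [0.5691, 0.1631, 0.1552]
orientation: [-159.8, 90.0, 28.9]
force: [2.9, 1.6, 5.5]
opening: 0.0119
```

move_arm(
  commands=[
    [[0.05,0,0,0],[0,0,0,0]],
  ],
)

```text
clock: 9.1
tool_pos: [0.5691, 0.1631, 0.1548]
orientation: [-160.9, 90.0, 27.8]
force: [1.8, 0.9, 5.7]
opening: 0.0118
```

move_arm(
  commands=[
    [[0.1,0,0,0],[0,0,0,0]],
  ],
)

```text
clock: 9.3
tool_pos: [0.5691, 0.1631, 0.1538]
orientation: [-158.3, 90.0, 30.5]
force: [1.1, 0.6, 5.1]
opening: 0.0119
```

move_arm(
  commands=[
    [[0.05,0,0,0],[0,0,0,0]],
  ],
)

```text
clock: 9.5
tool_pos: [0.5691, 0.1631, 0.1534]
orientation: [-159.3, 90.0, 29.4]
force: [2.1, 1.0, 5.5]
opening: 0.012
```

move_arm(
  commands=[
    [[0.1,0,0,0],[0,0,0,0]],
  ],
)

```text
clock: 9.7
tool_pos: [0.5692, 0.1631, 0.1534]
orientation: [-176.0, 89.9, 12.8]
force: [-1.2, 0.9, 13.0]
opening: 0.0118
```

move_arm(
  commands=[
    [[0.05,0,0,0],[0,0,0,0]],
  ],
)

```text
clock: 9.9
tool_pos: [0.5692, 0.1631, 0.1534]
orientation: [-176.9, 89.9, 11.8]
force: [-2.7, 1.0, 15.5]
opening: 0.0119
```

Bottomed: force jumps 5.5→15.5 N at z=0.1534 with no more travel. Hold it down and turn anticlockwise.

move_arm(
  commands=[
    [[-0.03,0,0,-0.06],[0,0,0,-0.1],[0,0,0,-0.1],[0,0,0,-0.1],[0,0,0,0]],
  ],
)

```text
clock: 10.4
tool_pos: [0.5696, 0.1631, 0.1534]
orientation: [160.6, 89.9, 10.2]
force: [-0.2, 0.4, 11.9]
opening: 0.0118
```

```bash
cat > s.py <<'E'
from h import *
o=get_obs(); A=Ttool(o); print(o['clock'],o['tool_pos'].round(4),'jaw',np.degrees(np.arctan2(A[1,2],A[0,2]))%360,o['force'].round(1),o['moment'].round(2),o['opening'])
E
python3 s.py
```

```text
10.4 [0.5696 0.1631 0.1534] jaw 209.56299425890154 [-0.2  0.4 11.9] [ 0.28 -0.01 -0.03] 0.01184709309431076
```

move_arm(
  commands=[
    [[0,0,0,-0.1],[0,0,0,-0.1],[0,0,0,-0.1],[0,0,0,-0.1],[0,0,0,-0.1],[0,0,0,-0.1],[0,0,0,-0.1],[0,0,0,0]],
  ],
)

```text
clock: 11.2
tool_pos: [0.5695, 0.1631, 0.1534]
orientation: [123.0, 89.9, 12.7]
force: [-0.3, 0.9, 11.7]
opening: 0.0116
```

```bash
python3 s.py
```

```text
11.2 [0.5695 0.1631 0.1534] jaw 249.67144102791127 [-0.3  0.9 11.7] [ 0.2   0.14 -0.01] 0.011631132898244509
```

move_arm(
  commands=[
    [[0,0,0,-0.015],[-0.2,0,0,0],[-0.2,0,0,0],[-0.2,0,0,0],[-0.2,0,0,0],[0,0,0,0]],
  ],
)

```text
clock: 11.8
tool_pos: [0.5689, 0.163, 0.1601]
orientation: [-75.6, 90.0, 174.7]
force: [1.4, 0.1, 4.4]
opening: 0.0119
```

```bash
python3 s.py
```

```text
11.8 [0.5689 0.163  0.1601] jaw 250.29727681324067 [1.4 0.1 4.4] [ 0.2  -0.89  0.05] 0.011915274431341204
```

move_arm(
  commands=[
    [[-0.2,0,0,0],[-0.2,0,0,0],[-0.1,0,0,0],[0,0,0,0]],
  ],
)

```text
clock: 12.2
tool_pos: [0.568, 0.1627, 0.1641]
orientation: [-54.5, 89.9, -164.2]
force: [0.3, 0.9, -0.8]
opening: 0.0116
```

```bash
python3 s.py
```

```text
12.2 [0.568  0.1627 0.1641] jaw 250.2833625803202 [ 0.3  0.9 -0.8] [ 0.19 -0.12  0.02] 0.011647707591250493
```

Passing up through the slots with only the cap's weight. Lift on.

move_arm(
  commands=[
    [[-0.3,0,0,0],[-0.4,0,0,0],[-0.4,0,0,0],[-0.4,0,0,0],[-0.5,0,0,0],[0,0,0,0]],
  ],
)

```text
clock: 12.8
tool_pos: [0.5694, 0.1631, 0.186]
orientation: [135.0, 89.9, 25.3]
force: [0.1, 0.7, -0.5]
opening: 0.0115
```

```bash
python3 s.py
```

```text
12.8 [0.5694 0.1631 0.186 ] jaw 250.30573762991452 [ 0.1  0.7 -0.5] [-0.04 -0.05  0.02] 0.011467125726516354
```

move_arm(
  commands=[
    [[-1.5,0,0,0],[-2.0,0,0,0],[-0.5,0,1.5,0],[0,0.3,3.0,0],[0,0.3,3.0,0],[0,0.3,3.0,0],[0,0.3,3.0,0],[0,0.3,3.0,0]],
  ],
)

```text
clock: 13.6
tool_pos: [0.5263, 0.001, 0.2246]
orientation: [-86.8, 90.0, 163.5]
force: [0.4, 0.3, -1.3]
opening: 0.0119
```

move_arm(
  commands=[
    [[0,0.3,3.0,0],[0,0.3,3.0,0],[0,0.3,3.0,0],[0,0.3,3.0,0],[0,0.3,3.0,0],[0,0.3,3.0,0],[0,0.2,1.5,0],[0,0,0,0]],
  ],
)

```text
clock: 14.4
tool_pos: [0.4791, -0.1895, 0.2244]
orientation: [-78.6, 90.0, 171.6]
force: [-0.4, 1.4, -1.4]
opening: 0.0119
```

move_arm(
  commands=[
    [[0,0,0,0],[0,0,0,0],[0,0,0,0]],
  ],
)

```text
clock: 14.7
tool_pos: [0.4807, -0.1871, 0.2249]
orientation: [173.5, 90.0, 63.8]
force: [0.2, 0.1, 0.2]
opening: 0.0118
```

```bash
python3 s.py; python3 - <<'E'
from h import *
out=[]
for n in('side','scene'):
    p,d,K,T,c=look(n); W=world(d,K,T); hsv=cv2.cvtColor(p,cv2.COLOR_RGB2HSV)
    ye=(hsv[...,0]>20)&(hsv[...,0]<35)&(hsv[...,1]>150)&(np.hypot(W[...,0]-.481,W[...,1]+.188)<.06)&(W[...,2]>.12)
    print(n,ye.sum(),W[ye].min(0),W[ye].max(0)); save(n+'4.png',p); out.append(cv2.resize(p,(400,300)))
    b=(hsv[...,0]>105)&(hsv[...,0]<128)&(hsv[...,1]>120)&(np.hypot(W[...,0]-.48,W[...,1]+.19)<.15)&(W[...,2]<.03)&(W[...,2]>-.01)
    print('tray',cv2.minAreaRect((W[b][:,:2]*1000).astype(np.float32)))
save('over.png',np.hstack(out))
E
```

```text
14.7 [ 0.4807 -0.1871  0.2249] jaw 250.35381010233442 [0.2 0.1 0.2] [-0.1   0.06  0.04] 0.011796556183469533
side 196 [ 0.43275873 -0.22531008  0.24597748] [ 0.50390224 -0.16571329  0.3512014 ]
tray ((479.01629638671875, -186.78607177734375), (132.5658416748047, 151.26441955566406), 88.50676727294922)
scene 330 [ 0.45890846 -0.21447259  0.22676684] [ 0.5258975  -0.16375981  0.34935895]
tray ((481.61834716796875, -188.13426208496094), (127.37464904785156, 150.8974151611328), 88.88660430908203)
```

View pics/over.png

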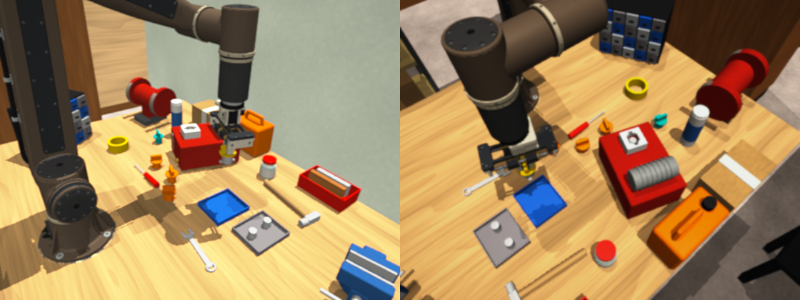

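Views: the cap hangs in the gripper above the blue tray (left (227,155), right (528,172)); the filler is open and the tank and other things are unmoved. Descend.

move_arm(
  commands=[
    [[2.5,0,0,0],[3.5,0,0,0],[3.5,0,0,0],[3.5,0,0,0],[3.0,0,0,0],[2.0,0,0,0],[0.8,0,0,0],[0,0,0,0]],
  ],
)

```text
clock: 15.6
tool_pos: [0.4801, -0.1875, 0.0362]
orientation: [-68.9, 89.9, -178.6]
force: [0.0, -0.1, -1.2]
opening: 0.0117
```

move_arm(
  commands=[
    [[0.3,0,0,0],[0.3,0,0,0],[0.3,0,0,0],[0.3,0,0,0],[0.2,0,0,0],[0,0,0,0],[0,0,0,0]],
  ],
)

```text
clock: 16.3
tool_pos: [0.4806, -0.1878, 0.023]
orientation: [-46.0, 90.0, -155.7]
force: [0.5, -0.4, -1.5]
opening: 0.0117
```

```bash
python3 s.py
```

```text
16.3 [ 0.4806 -0.1878  0.023 ] jaw 250.3005441818741 [ 0.5 -0.4 -1.5] [-0.05  0.07 -0.02] 0.011710459012186814
```

move_arm(
  commands=[
    [[0.1,0,0,0],[0.1,0,0,0],[0.1,0,0,0],[0.1,0,0,0],[0,0,0,0]],
  ],
)

```text
clock: 16.8
tool_pos: [0.4805, -0.1877, 0.0188]
orientation: [-71.2, 90.0, 179.1]
force: [-0.8, 0.0, -1.0]
opening: 0.0115
```

move_arm(
  commands=[
    [[0.1,0,0,0],[0,0,0,0]],
  ],
)

```text
clock: 17.0
tool_pos: [0.4805, -0.1877, 0.0178]
orientation: [-76.7, 90.0, 173.6]
force: [0.7, 0.7, -1.4]
opening: 0.0118
```

move_arm(
  commands=[
    [[0.1,0,0,0],[0,0,0,0]],
  ],
)

```text
clock: 17.2
tool_pos: [0.4805, -0.1877, 0.0169]
orientation: [-85.9, 90.0, 164.4]
force: [0.2, -0.7, -0.9]
opening: 0.0116
```

move_arm(
  commands=[
    [[0.05,0,0,0],[0,0,0,0]],
  ],
)

```text
clock: 17.4
tool_pos: [0.4806, -0.1878, 0.0164]
orientation: [-67.3, 90.0, -177.0]
force: [0.4, -0.6, -1.4]
opening: 0.012
```

move_arm(
  commands=[
    [[0.05,0,0,0],[0,0,0,0]],
  ],
)

```text
clock: 17.6
tool_pos: [0.4806, -0.1878, 0.016]
orientation: [73.4, 90.0, -36.3]
force: [-0.4, 0.3, -0.3]
opening: 0.0118
```

move_arm(
  commands=[
    [[0.05,0,0,0],[0,0,0,0]],
  ],
)

```text
clock: 17.8
tool_pos: [0.4808, -0.1878, 0.016]
orientation: [81.9, 90.0, -27.8]
force: [-1.4, 0.8, 5.5]
opening: 0.0115
```

Floor touched at 0.016. Ease and let go.

move_arm(
  commands=[
    [[-0.04,0,0,0],[0,0,0,0],[0,0,0,0]],
  ],
)

```text
clock: 18.1
tool_pos: [0.4807, -0.1878, 0.016]
orientation: [90.9, 90.0, -18.8]
force: [-0.5, -0.6, 2.4]
opening: 0.0118
```

move_arm(
  commands=[
    [[0,0,0,0],[0,0,0,0],[0,0,0,0],[0,0,0,0],[0,0,0,0]],
  ],
  jaw=3.5,
)

```text
clock: 18.6
tool_pos: [0.4807, -0.1878, 0.0159]
orientation: [95.6, 90.0, -14.1]
force: [-0.5, -0.7, 2.0]
opening: 0.0351
```

move_arm(
  commands=[
    [[-0.3,0,0,0],[-0.6,0,0,0],[-1.0,0,0,0],[-2.0,0,0,0],[-3.0,0,0,0],[-4.0,0,0,0],[-4.0,0,0,0],[0,0,0,0]],
  ],
)

```text
clock: 19.4
tool_pos: [0.484, -0.1885, 0.1716]
orientation: [100.3, 89.4, -9.3]
force: [0.1, 0.2, -0.6]
opening: 0.0352
```

```bash
python3 s.py; python3 - <<'E'
from h import *
for n in('side','scene'):
    p,d,K,T,c=look(n); W=world(d,K,T); hsv=cv2.cvtColor(p,cv2.COLOR_RGB2HSV)
    ye=(hsv[...,0]>20)&(hsv[...,0]<35)&(hsv[...,1]>150)&(np.hypot(W[...,0]-.481,W[...,1]+.188)<.06)&(W[...,2]>.01)
    print(n,ye.sum(),W[ye].min(0),W[ye].max(0)); 
    f=cv2.resize(p[180:380,110:310] if n=='scene' else p[180:380,200:400],(400,400),interpolation=cv2.INTER_CUBIC); 
    out=f if n=='side' else np.hstack([out,f])
save('end.png',out)
E
```

```text
19.4 [ 0.484  -0.1885  0.1716] jaw 250.35665342301863 [ 0.1  0.2 -0.6] [-0.04  0.01  0.  ] 0.03515395723847682
side 287 [ 0.44965842 -0.23544186  0.03882528] [ 0.50020794 -0.15551187  0.30026924]
scene 371 [ 0.45301512 -0.21501831  0.03648983] [ 0.50811449 -0.16368643  0.07151319]
```

View pics/end.png

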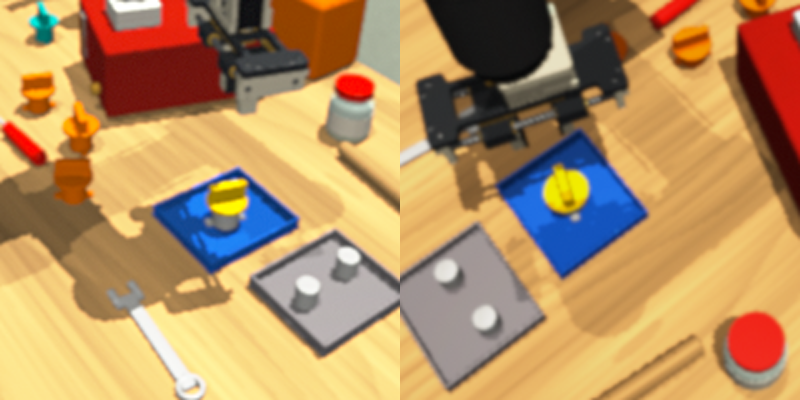

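The cap stands upright on its foot in the blue tray (left crop (228,205), right crop (566,190)). The gripper is clear above it, and nothing else looks moved.

```bash
python3 -c "
from plant import close_job
print(close_job())"
```

```text
the job is handed in; nothing more can be done
None
```

The yellow cap is off the filler, standing upright in the blue tray with the gripper clear of it, and I handed the job in at about 19.5 s.

- **Press:** the cap bottomed after about 7.6 mm, when the force climbed steeply from 5.5 N to 15.5 N with no more travel. I eased to about 12 N to hold it down.
- **Turn and lift:** I turned it about 62° anticlockwise with no resistance felt. It came up through the slots with only its own weight on the wrist.
- **Set-down:** I lowered it until the tray floor was felt at 5.5 N, eased off, opened the jaws and withdrew upward.

**Last checks:** the side and scene pictures show the cap upright with its flange at 36–39 mm and its wing top at about 71 mm. The scene camera puts it near the tray centre. Of the bystanders I could see in the pictures taken over the tray and at the end, none looked moved; I compared them by eye only. I took no picture after handing in.

**What disagreed:** all three cameras put the real finger ends about 28 mm above the reported TCP, contrary to the description. My first close therefore shut on air above the wing (opening 6 mm, no force). Nothing was touched; I corrected for the offset and felt for the flange instead. The side camera's yellow mask at the end also picked up stray pixels up to 0.30 m high.

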